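Grease the dough roller's gearbox

ROBOT

A 6-joint arm with a two-finger parallel gripper is mounted at the origin on a cart in front of the work surface, level with it; the furniture and walls round the work are solid. World frame = base frame: x ahead of the robot, y to its left, z up, the work surface at z = 0. Lengths are in m, angles in rad, forces in N, time in s.
With the tool pointing down it reaches from about 0.35 to 0.875 m from the base axis. Payload 4.2 kg.
Tool frame: the origin (TCP) lies midway between the tips of the shut fingers; the grasp point (between the pads) lies 19 mm behind it; z points along the fingers, y is the direction in which the jaws open and shut (so a half turn about z gives the same grasp; the last joint's range is limited). The gripper opens to 87 mm and grips with 3 to 60 N. Pads are 19 mm wide; open, the fingers measure 117 mm over their backs; the gripper's body (75 mm by 190 mm) begins 51 mm behind the grasp point.
Start: joints at [1.559, 0.385, 0.008, 0, -1.194, -0.259], TCP at [0.167, 0.602, 0.223] pointing down, gripper open.
Joint ranges: [-3.14, 3.14], [-1.21, 2.06], [-1.07, 1.41], [-3.16, 2.05], [-2.99, -0.16], [-3.1, 3.1]. Speed limits (rad/s): [2.79, 2.79, 3.14, 3.14, 3.14, 3.14].

INTERFACE

Orientations are given as a unit quaternion [w, x, y, z].
In Python, from plant import * gives the robot as it stands.
- The arm moves only by the shell command python3 -m jog 'ROWS'. ROWS is JSON, a list of rows, each a list of 3 entries, a list of its own where there are three numbers: the shift along the tool's x, y, z in units of 40 mm (1.0 is 40 mm), then the turn, a rotation vector about the tool's x, y, z in units of 6 degrees (1.0 is 6 degrees), then the closure, from -1 (fully open) to 1 (shut). In form: [[[x, y, z], [ax, ay, az], hand], ...]. A call has 1 to 12 rows; each row is the pose to reach, as a shift and turn from the pose commanded when the call began, along the tool's axes at that moment; what a row does not reach only later rows make up. A row lasts 1/10 s, in which the tool goes at most 50 mm and 8.59 degrees, less where a joint would pass 70% of its speed; a pose out of reach is approached as far as the arm can. A call with a gripper value outside its range is refused whole. The fingers move at their own pace and stop on an object; the grip force is fixed at half the most. Time passes only in rows, so rows that repeat a pose let the fingers close. It gives the time, the measured TCP pose, the force and the opening at its end, in the units of the state.
- get_obs(): the state, without advancing time (a new reading comes with each control period).
- snapshot(name): name is "scene" or "top" or "wrist"; returns (picture, depth): 420x560x3 uint8, red, green, blue; 420x560 float32, m along the optical axis (not along the pixel's ray), 0 where there is no reading.
- get_calibration(name): a dict with "fx", "fy", "cx", "cy" (pixels), "R" (3x3) and "t" (3): a world point X has camera coordinates R X + t. Camera axes: x right, y down, z forward; pixel columns grow to the right and rows downward; lengths in m; the calibration is good to about 2 mm. The wrist camera is an equidistant fisheye: a pixel r from the principal point sees the ray r / f radians off the axis. A picture is of the moment at which its call begins: read the wrist's pose just before it. get_calibration takes no time and is no camera call; for the wrist camera it gives the pose at the moment of the call.
- job_done(): hands the job in, once; it reports no verdict.
The state is a dict: "time": time; "joint_pos": joint angles; "joint_velocities": joint speeds; "tau": joint torques, N m; "position": TCP position; "eef_rot": TCP orientation; "wrist_force": force on the tool from outside, world axes, zero at the start; "torque": the same for the moment, N m; "gripper_width": opening from 0.0 (shut) to 1.0 (fully open).
Only numpy, scipy, OpenCV 4.12 (cv2) and the standard library are available. Lean on these libraries where they do the work, as an engineer would, in place of code of your own. Each camera call takes 0.05 s, during which the arm holds its last target. There are 200 camera calls.

TASK

Grease the dough roller's gearbox on the worktop. Slide the hand grease pump out of its slotted stand through the slot's open front (its wide head cannot be lifted through the slot), and press its coupler squarely onto the leaning brass nipple until both spring clips snap in behind its rim. Finish while still holding the pump firmly pressed down along the nipple, with the nipple pushed in against its spring for most of its 10 mm travel: do not let go or ease off at the end; leave the tin, the timer and the mug where they stand.

Things in the scene. Friction and masses are not known exactly. Their poses are not given: they have to be found in the camera images.
- pump: hand grease pump, loose, 125 mm tall, about 0.22 kg, hanging mouth down in the stand. Origin: centre of its round open mouth (lowest end); z along its axis to the grip end. Coupler head: 27 mm across at the mouth, rim 34 mm across at 4 to 6 mm, taper to 26 mm at 11 mm, then 26 mm across up to 34 mm. The mouth narrows to a bore 17 mm across; the bore's flat end is 20 mm deep
- pump_neck (a point): on the pump's axis 44 mm above its mouth, axes as the pump's: middle of the round neck, 14 mm across, 34 to 54 mm from the mouth. Above it a collar 38 mm across, 54 to 59 mm from the mouth
- pump_grip (a point): on the pump's axis 89 mm above its mouth, axes as the pump's: middle of the square black grip, 28 x 28 mm, 59 to 119 mm from the mouth, its flats facing the pump's x and y; a 24 mm steel cap above, to 125 mm
- stand: steel C-shaped stand fixed to the worktop, 100 x 90 mm. Origin at its underside; +x is its back (wall at x = 42 to 50 mm), -x its open front. Base 6 mm thick; top plate 84 mm wide in y, underside at 56 mm, top at 66 mm, front edge at x = -40 mm. The pump hangs near x = 0 by its collar on the plate, mouth 12 mm above the worktop, grip flats facing the stand's x and y
- slot_mouth (a point): front end of the stand's slot at the plate's top, axes as the stand's. The slot is 20 mm wide, lies along x and runs 50 mm back from here; the neck passes, the head and the collar do not. The head has 10 mm of play below the plate. The pump must be drawn along -x until its axis is about 25 mm in front of here before its rim clears the plate
- nipple_root (a point): foot of the brass nipple on the fixed aluminium gearbox (120 x 120 x 71 mm); z is the nipple's axis, outwards, leaning 0.42 rad (24 deg) from vertical, roughly to the robot's left; its x lies in the plane of the lean, its y is level. The nipple is 14 mm across, its free tip 34 mm along z. With the bore's end on the free tip the pump's mouth is 14 mm along z
- clip_line (a point): on the nipple's axis 23 mm above its foot, axes as nipple_root: midway between the two spring clips at +y and -y. Each ends in a bar 9 mm thick along x, 28 mm clear between them. The pump's rim spreads them (5 to 10 N in all); they snap in on the 26 mm part behind it when the mouth is about 13 mm from the nipple's foot. Nothing else stops the head until the nipple is fully in
- nipple (a joint): how far the nipple is pushed in along its own axis, m: 0 free, 0.010 fully in; its spring pushes back with about 3 N at 0 and 12 N at 0.010. The clips alone hold a snapped-on pump only at about 0.001 to 0.004, tipping over
- clip_left (a joint): outward swing of the spring clip on the +y side of nipple_root, rad: 0 at rest, 0.05 to 0.13 while the rim passes, back near 0 when snapped in
- clip_right (a joint): the same for the clip on the -y side
- tin: bystander: low food tin, 75 mm across, 58 mm tall, loose; origin under its centre
- timer: bystander: round clockwork kitchen timer, 62 mm across, 57 mm tall, loose; origin under its centre
- mug: bystander: mug with handle, 86 x 125 x 96 mm tall, loose; origin under its centre
Mind the look-alikes: they are no part of the job. Leave any green look-alike of the pump alone.

How it is judged:
By the outcome, as a careful person would: the job done as asked, in the order asked, and still so for the second after the job is handed in, while the arm keeps its last pose, push and grip.
It also fails if it takes over 54 s, if anything falls off the work surface, if the arm or the gripper's body presses on something with over 40 N, if the wrist force passes 120 N, or if a joint passes its speed limit or range.

## Working session

There is one attempt and no reset: what is moved stays moved. The work goes in short steps, Python scripts to look and compute and a shell command to move; the robot and the scene stay as the last step left them, time stands still between calls to the robot, and variables do not carry over. Pictures are saved under pics/ and viewed, about 8 in all and at most 12, crops included, and the job is handed in when it is done.

```bash
mkdir -p pics; ls
python3 - <<'E'
from plant import *
import cv2,numpy as np
for n in("scene","top"):
    p,d=snapshot(n); cv2.imwrite(f"pics/{n}0.png",p[:,:,::-1]); np.savez(f"pics/{n}0.npz",p=p,d=d,**{k:np.array(v) for k,v in get_calibration(n).items() if k in("fx","fy","cx","cy","R","t")})
o=get_obs();print(o["time"],o["position"],o["eef_rot"],o["gripper_width"])
a=cv2.imread("pics/scene0.png");b=cv2.imread("pics/top0.png")
E
```

```text
pics
0.1 [0.16702574 0.6017096  0.22155171] [ 9.89257442e-04  9.90837172e-01 -1.35058186e-01 -7.63597717e-05] 0.9992211422001276
```

View pics/scene0.png

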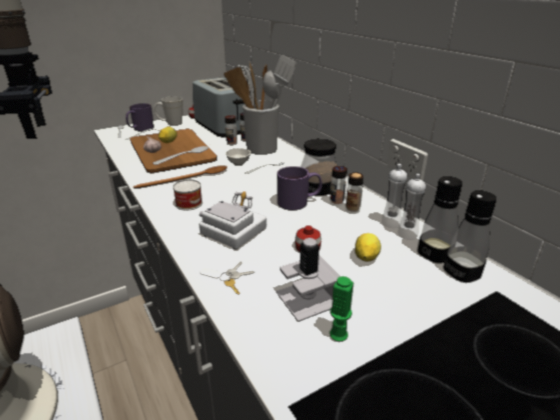

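View pics/top0.png

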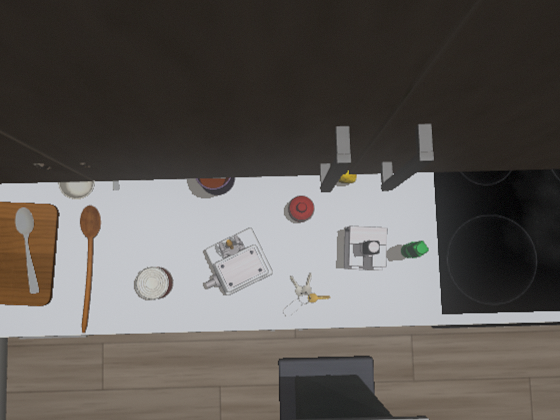

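The scene view shows the black-gripped pump at about (310,265) in the grey stand. A green look-alike pump stands at (342,310), and the gearbox with its nipple and clips is at (238,210). In the top view the stand is at (366,248), the green look-alike at (417,249), and the gearbox at (238,262) with its brass nipple near (231,243).

```bash
cat > h.py <<'E'
import numpy as np,cv2
def load(n):
    z=np.load(f"pics/{n}.npz"); return {k:z[k] for k in z}
def cloud(c):
    v,u=np.mgrid[:420,:560]; d=c["d"]
    P=np.stack([(u-c["cx"])/c["fx"]*d,(v-c["cy"])/c["fy"]*d,d],-1)
    return (P-c["t"])@c["R"]
def proj(c,X):
    q=np.atleast_2d(X)@c["R"].T+c["t"]; return np.c_[q[:,0]/q[:,2]*c["fx"]+c["cx"],q[:,1]/q[:,2]*c["fy"]+c["cy"]]
E
python3 - <<'E'
from h import *
np.set_printoptions(precision=4,suppress=True)
for n in("scene0","top0"):
    c=load(n);W=cloud(c);print(n,c["fx"],"cam",-c["R"].T@c["t"]); 
    print(proj(c,[[0,0,0],[.6,0,0],[.6,.3,0],[.167,.602,.22]]))
    for (u,v) in ([(310,250),(310,242),(342,285),(238,210),(242,195),(188,190),(293,180),(308,235),(300,270),(360,60)] if n[0]=="s" else [(374,246),(366,235),(417,249),(245,265),(231,243),(153,283),(215,183),(301,208),(343,150),(300,100),(387,170),(320,370),(300,400)]): print((u,v),W[v,u])
c=load("scene0");a=cv2.imread("pics/scene0.png");b=cv2.imread("pics/top0.png")
im=np.vstack([np.hstack([cv2.resize(a[180:255,190:290],(400,300),interpolation=3),cv2.resize(a[225:345,265:365],(400,300),interpolation=3)]),
 np.hstack([cv2.resize(b[220:300,190:290],(400,300),interpolation=3),cv2.resize(b[210:285,335:435],(400,300),interpolation=3)])])
cv2.imwrite("pics/crop1.png",im)
E
```

```text
scene0 410.41193371741656 cam [ 0.1806 -0.5196  0.5514]
[[-20.5732 424.1539]
 [324.1043 281.6894]
 [255.6248 217.4272]
 [ 36.6986 131.7604]]
(310, 250) [ 0.5317 -0.0393  0.1289]
(310, 242) [ 0.5385 -0.029   0.1375]
(342, 285) [ 0.5267 -0.1362  0.1221]
(238, 210) [0.5263 0.2454 0.0711]
(242, 195) [0.5554 0.2813 0.0867]
(188, 190) [0.4704 0.4334 0.0558]
(293, 180) [0.7022 0.2816 0.0905]
(308, 235) [0.6324 0.1085 0.0427]
(300, 270) [ 0.5268 -0.0175  0.0718]
(360, 60) [0.9624 0.3614 0.3518]
top0 540.6934315504471 cam [0.4854 0.1901 1.2785]
[[361.9299 488.6714]
 [350.859  224.9108]
 [224.5636 228.3328]
 [ 58.3332 451.2901]]
(374, 246) [ 0.5417 -0.0267  0.1367]
(366, 235) [ 0.5701 -0.0225  0.0705]
(417, 249) [ 0.5333 -0.1201  0.1262]
(245, 265) [0.5106 0.2501 0.0671]
(231, 243) [0.5594 0.279  0.0858]
(153, 283) [0.4761 0.4586 0.0535]
(215, 183) [0.7029 0.317  0.0375]
(301, 208) [0.6368 0.1202 0.0551]
(343, 150) [0.589  0.1275 0.8311]
(300, 100) [0.6109 0.1666 0.8991]
(387, 170) [0.5997 0.0581 0.6808]
(320, 370) [ 0.1291  0.0208 -0.7904]
(300, 400) [ 0.1071  0.1158 -0.4107]
```

View pics/crop1.png

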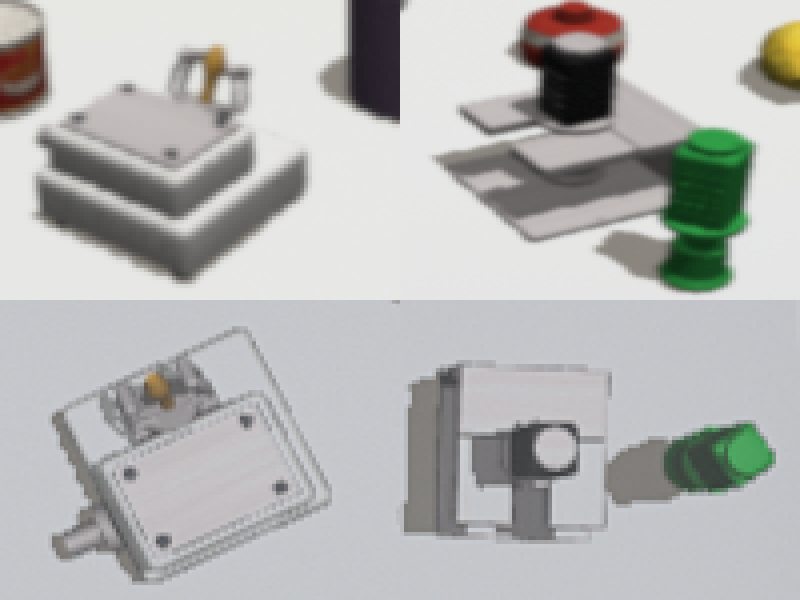

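The black-gripped pump at scene (310,255) / top (374,246) sits in the C-stand, so it is the one meant. The green one at scene (342,310) / top (417,249) stands loose outside the stand and is the look-alike. The slot opens towards the robot (-x). Next I move over for wrist views.

```bash
cat >> h.py <<'E'
from scipy.spatial.transform import Rotation as Rt
def rot(q): return Rt.from_quat([q[1],q[2],q[3],q[0]])
def delta(p,R,o=None):
    from plant import get_obs
    o=o or get_obs(); R0=rot(o["eef_rot"])
    return np.round(R0.inv().apply(np.array(p)-o["position"])/.04,3),np.round(np.degrees((R0.inv()*Rt.from_matrix(R)).as_rotvec())/6,3)
def snap(n,f):
    from plant import get_obs,get_calibration,snapshot
    c=get_calibration(n);p,d=snapshot(n);cv2.imwrite(f"pics/{f}.png",p[:,:,::-1]);np.savez(f"pics/{f}.npz",p=p,d=d,**{k:np.array(c[k]) for k in("fx","fy","cx","cy","R","t")})
def fray(c,uv):  # fisheye pixel -> origin, world dir
    x=(np.atleast_2d(uv)-[c["cx"],c["cy"]])/c["fx"]; r=np.linalg.norm(x,axis=1,keepdims=True)+1e-12
    D=np.c_[x/r*np.sin(r),np.cos(r)]; return -c["R"].T@c["t"],D@c["R"]
def fproj(c,X):
    q=np.atleast_2d(X)@c["R"].T+c["t"]; s=np.linalg.norm(q[:,:2],axis=1); th=np.arctan2(s,q[:,2])
    return q[:,:2]/s[:,None]*th[:,None]*c["fx"]+[c["cx"],c["cy"]]
def fcloud(c):
    v,u=np.mgrid[:420,:560]; o,D=fray(c,np.c_[u.ravel(),v.ravel()]); f=c["R"][2]
    return (o+D*(c["d"].ravel()/(D@f))[:,None]).reshape(420,560,3)
E
python3 -c "
from h import *
print(delta([.40,.11,.32],np.diag([1,-1,-1.])))"
```

```text
(array([ 8.902, 10.29 , -2.44 ]), array([ 1.900e-02,  1.000e-03, -2.587e+00]))
```

```bash
python3 -m jog '[[[2,2.3,-2.4],[0,0,-0.6],-1],[[8.9,10.3,-2.4],[0,0,-2.6],-1],[[8.9,10.3,-2.4],[0,0,-2.6],-1],[[8.9,10.3,-2.4],[0,0,-2.6],-1],[[8.9,10.3,-2.4],[0,0,-2.6],-1],[[8.9,10.3,-2.4],[0,0,-2.6],-1],[[8.9,10.3,-2.4],[0,0,-2.6],-1],[[8.9,10.3,-2.4],[0,0,-2.6],-1],[[8.9,10.3,-2.4],[0,0,-2.6],-1],[[8.9,10.3,-2.4],[0,0,-2.6],-1],[[8.9,10.3,-2.4],[0,0,-2.6],-1],[[8.9,10.3,-2.4],[0,0,-2.6],-1]]'
python3 - <<'E'
from h import *
from plant import *
snap("wrist","w1");o=get_obs();print(o);c=load("w1");print(c["fx"],-c["R"].T@c["t"],c["R"])
E
```

```text
time: 1.3
position: [0.4009, 0.1064, 0.3191]
eef_rot: [0.0, 1.0, -0.002, 0.0]
wrist_force: [-0.1, 0.7, 0.2]
gripper_width: 1.001
{'time': 1.35, 'joint_pos': array([ 6.56956563e-01, -4.80568044e-02, -2.86465785e-01,  3.09655163e-04,
       -1.33221010e+00,  9.09917450e-01]), 'joint_velocities': array([ 0.07682514,  0.00385419, -0.01384426, -0.0172893 ,  0.01290409,
       -0.0594498 ]), 'tau': array([ -0.50688772, -17.52514958,  19.4840169 ,   4.27729011,
         0.04502288,   0.1243913 ]), 'position': array([0.40076848, 0.10716741, 0.31882294]), 'eef_rot': array([ 6.46903723e-05,  9.99998133e-01, -1.92457916e-03,  1.62181100e-04]), 'wrist_force': array([ 1.16684309, -0.2033859 , -0.38038747]), 'torque': array([-0.07085671, -0.01609391, -0.01374163]), 'gripper_width': 1.0012103005708397}
325.19226210127806 [0.48045958 0.10547026 0.48083023] [[-5.34826739e-03 -9.99985042e-01  1.14529120e-03]
 [-9.57089139e-01  5.45068961e-03  2.89742421e-01]
 [-2.89744330e-01  4.53474180e-04 -9.57103974e-01]]
```

View pics/w1.png

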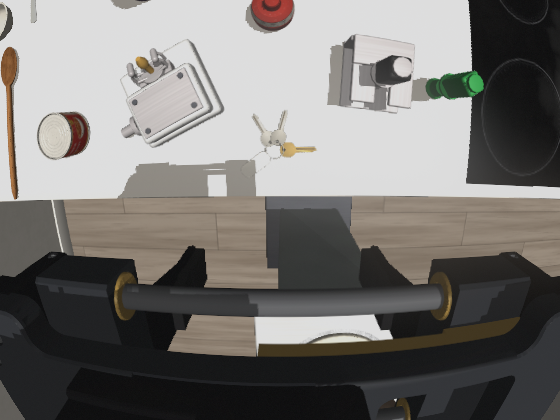

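The wrist view shows the stand at (378,72), the pump cap at (402,67), the green look-alike at (460,85), and the gearbox at (170,95) with its brass nipple at (146,65). I move the camera over the stand, then over the nipple.

```bash
python3 -m jog '[[[1.2,3.4,0.5],[0,0,0],-1],[[1.2,3.4,0.5],[0,0,0],-1],[[1.2,3.4,0.5],[0,0,0],-1],[[1.2,3.4,0.5],[0,0,0],-1],[[1.2,3.4,0.5],[0,0,0],-1],[[1.2,3.4,0.5],[0,0,0],-1],[[1.2,3.4,0.5],[0,0,0],-1]]'
python3 -c "
from h import *
snap('wrist','w2')"
python3 -m jog '[[[0.3,-4,0],[0,0,0],-1],[[0.3,-8,0],[0,0,0],-1],[[0.3,-8,0],[0,0,0],-1],[[0.3,-8,0],[0,0,0],-1],[[0.3,-8,0],[0,0,0],-1],[[0.3,-8,0],[0,0,0],-1],[[0.3,-8,0],[0,0,0],-1],[[0.3,-8,0],[0,0,0],-1],[[0.3,-8,0],[0,0,0],-1],[[0.3,-8,0],[0,0,0],-1],[[0.3,-8,0],[0,0,0],-1]]'
python3 - <<'E'
from h import *
snap('wrist','w3')
a=cv2.imread("pics/w2.png");b=cv2.imread("pics/w3.png")
for n in("w2","w3"): 
    c=load(n);print(-c["R"].T@c["t"], fproj(c,[[.54,-.03,.137],[.56,.28,.085]]))
cv2.imwrite("pics/c2.png",np.hstack([a[:270],b[:270]])[:, 140:940])
E
```

```text
time: 2.05
position: [0.4481, -0.0245, 0.2988]
eef_rot: [-0.0, 1.0, 0.002, 0.0]
wrist_force: [0.2, -0.0, -0.8]
gripper_width: 1.002
time: 3.2
position: [0.4597, 0.2929, 0.2991]
eef_rot: [-0.0, 1.0, 0.0, 0.0]
wrist_force: [0.3, -0.5, -0.5]
gripper_width: 0.998
[ 0.52763231 -0.02478989  0.4604572 ] [[287.71138019 103.53740405]
 [ 56.52399583 107.27430634]]
[0.5392866  0.29228298 0.46075821] [[540.13542726 135.78328183]
 [293.18915622  98.05174634]]
```

View pics/c2.png

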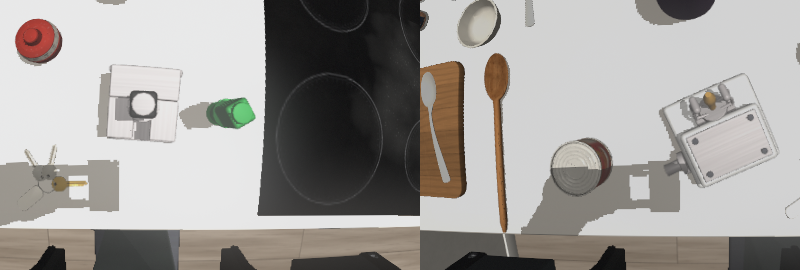

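The picture shows w2 with the stand at crop (145,103), the pump cap at (143,104), and the slot opening downwards, towards the robot. It also shows w3 with the nipple at crop (712,98). Next I measure.

Run:
```python
from h import *
np.set_printoptions(precision=4,suppress=True)
c=load("w2");W=fcloud(c);z=W[...,2];hsv=cv2.cvtColor(c["p"],cv2.COLOR_RGB2HSV)
near=(abs(W[...,0]-.545)<.08)&(abs(W[...,1]+.03)<.07)
cap=near&(z>.125); print("cap",cap.sum(),W[cap].mean(0),np.median(z[cap]))
for nm,h0,m in(("cap bright",.137,cap&(hsv[...,2]>110)),("dark top",.131,near&(hsv[...,2]<70)&(z>.12)),):
    k,l,s,ce=cv2.connectedComponentsWithStats(m.astype(np.uint8)); i=1+np.argmax(s[1:,4])
    (cx,cy),r=cv2.minEnclosingCircle(np.argwhere(l==i)[:,::-1].astype(np.float32)); o,D=fray(c,[[cx,cy]]);
    pts=np.argwhere(l==i)[:,::-1].astype(float); o,DD=fray(c,pts); X=o+DD*((h0-o[2])/DD[:,2:]); print(nm,s[i],"circ",(o+D*((h0-o[2])/D[:,2:]))[0],"rect",cv2.minAreaRect(X[:,:2].astype(np.float32)*1000))
pl=near&(z>.060)&(z<.074); print("plate",pl.sum(),np.median(z[pl]))
k,l,s,ce=cv2.connectedComponentsWithStats(pl.astype(np.uint8));i=1+np.argmax(s[1:,4]);print("plate rect",cv2.minAreaRect((W[l==i][:,:2]*1000).astype(np.float32)))
# plate minus slot: slot edges
S=W[l==i]*1000
for x in range(500,545,6):
    r=S[(abs(S[:,0]-x)<2)]; 
    if len(r): y=np.sort(r[:,1]); g=np.diff(y); j=g.argmax(); print(x,"y",y[0],y[-1],"gap",y[j],y[j+1])
c=load("w3")
for n in("w1","w3","top0","scene0"):
    c=load(n);W=fcloud(c) if n[0]=="w" else cloud(c);hsv=cv2.cvtColor(c["p"],cv2.COLOR_RGB2HSV)
    m=(hsv[...,0]>10)&(hsv[...,0]<28)&(hsv[...,1]>110)&(abs(W[...,0]-.56)<.05)&(abs(W[...,1]-.28)<.06)&(W[...,2]>.03)
    P=W[m]; print(n,m.sum(), "pix",np.argwhere(m)[:,::-1].mean(0),P.mean(0),P.min(0),P.max(0))
    if m.sum(): U=np.linalg.svd(P-P.mean(0))[2][0];print(U*np.sign(U[2]))
a=cv2.imread("pics/w2.png");b=cv2.imread("pics/w3.png")
cv2.imwrite("pics/c3.png",np.hstack([cv2.resize(a[55:145,240:330],(400,400),interpolation=3),cv2.resize(b[60:130,255:325],(400,400),interpolation=3)]))
```

```text
cap 56197 [ 0.477  -0.0285  0.3985] 0.40404714946553333
cap bright [ 251  298  190   15 1276] circ [ 0.3172 -0.1004  0.137 ] rect ((310.77410888671875, -108.34793090820312), (11.20790958404541, 239.82981872558594), 0.6071282029151917)
dark top [   35   255   525   165 46382] circ [ 0.2752 -0.0439  0.131 ] rect ((216.06382751464844, -11.52081298828125), (368.2927551269531, 1021.7320556640625), 8.659929275512695)
plate 4025 0.06540859220853446
plate rect ((544.2576293945312, -25.576995849609375), (84.70146179199219, 90.96865844726562), 85.62625122070312)
500 y -63.46041994399608 7.140877085912964 gap -32.93254543742352 -12.27872759920462
506 y -64.55958365678565 18.047123400044168 gap -32.93016472586378 -12.372151718137777
512 y -64.44064186307435 17.967491964473506 gap -34.038838859103834 -12.416012807445524
518 y -65.69180694272904 17.880480079194076 gap -34.03239840233799 -12.414752478197602
524 y -65.47308691643784 18.03876952278667 gap -14.94628312657706 -13.7166596625842
530 y -66.68045338535832 18.056256625321083 gap -42.0887351910838 -7.6430412309647675
536 y -66.48936991273436 16.58445180895311 gap -42.06577324402027 -9.039411227989698
542 y -67.63973823228217 16.652466613774518 gap -42.04439471603384 -9.020788172020008
w1 147 pix [143.7415  64.0612] [0.5571 0.2813 0.0825] [0.5483 0.2765 0.0591] [0.5662 0.2885 0.0946]
[0.3881 0.1913 0.9015]
w3 99 pix [241.7879 145.4747] [0.5509 0.2883 0.2708] [0.5393 0.2803 0.0882] [0.5665 0.2923 0.4608]
[-0.0609  0.021   0.9979]
top0 18 pix [228.7222 242.    ] [0.5615 0.2836 0.0903] [0.5572 0.279  0.0858] [0.5661 0.2874 0.0961]
[0.7233 0.3414 0.6002]
scene0 25 pix [242.6  196.64] [0.5562 0.28   0.0826] [0.5501 0.2752 0.0636] [0.5618 0.2859 0.0927]
[0.3203 0.1572 0.9342]
```

View pics/c3.png

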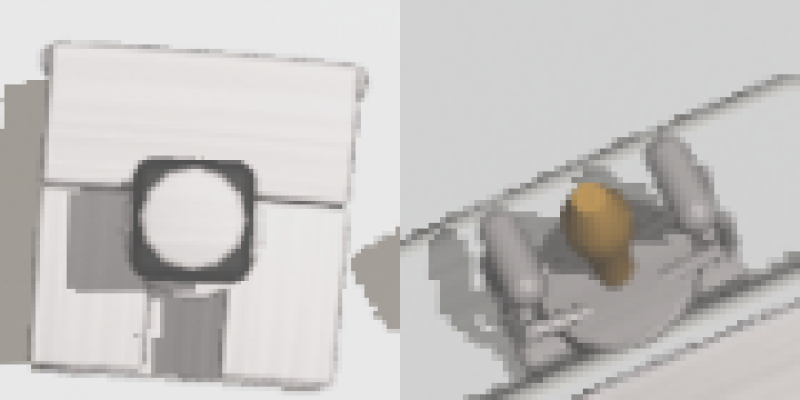

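The left crop shows the cap centre at (192,218) on the square grip, the slot running straight down from it, and the stand yawed by about -4°. The right crop shows the brass nipple, tip (590,200) and foot (620,275), between the clips (515,265) and (680,190). It leans mostly up in the image, which is +x, with some left, so I take closer views of the nipple from two sides.

```bash
python3 -m jog '[[[-0.5,1.75,3.2],[0,0,0],-1],[[-0.5,1.75,3.2],[0,0,0],-1],[[-0.5,1.75,3.2],[0,0,0],-1],[[-0.5,1.75,3.2],[0,0,0],-1],[[-0.5,1.75,3.2],[0,0,0],-1],[[-0.5,1.75,3.2],[0,0,0],-1]]'
python3 -c "
from h import *
snap('wrist','n1')"
python3 -m jog '[[[0,-3.5,0],[0,0,0],-1],[[0,-3.5,0],[0,0,0],-1],[[0,-3.5,0],[0,0,0],-1],[[0,-3.5,0],[0,0,0],-1],[[0,-3.5,0],[0,0,0],-1],[[0,-3.5,0],[0,0,0],-1]]'
python3 - <<'E'
from h import *
np.set_printoptions(precision=4,suppress=True)
snap('wrist','n2')
ims=[]
for n in("n1","n2"):
    c=load(n); u,v=fproj(c,[[.557,.281,.08]])[0].astype(int); print(n,-c["R"].T@c["t"],u,v)
    v0=max(v-50,0);u0=u-50;print("crop origin",u0,v0)
    ims.append(cv2.resize(cv2.imread(f"pics/{n}.png")[v0:v0+100,u0:u0+100],(400,400),interpolation=3))
cv2.imwrite("pics/c4.png",np.hstack(ims))
c=load("w2");hsv=cv2.cvtColor(c["p"],cv2.COLOR_RGB2HSV)
m=np.zeros((420,560),np.uint8);m[85:125,265:303]=hsv[85:125,265:303,2]<100
# cap = bright hole inside grip square, by contour
cs,_=cv2.findContours(m,cv2.RETR_CCOMP,cv2.CHAIN_APPROX_NONE)
for k in sorted(cs,key=cv2.contourArea)[-3:]:
    (x,y),r=cv2.minEnclosingCircle(k); mo=cv2.moments(k); 
    if mo["m00"]: 
        for h in(.131,.137): o,D=fray(c,[[mo["m10"]/mo["m00"],mo["m01"]/mo["m00"]]]); print(cv2.contourArea(k),r,h,(o+D*((h-o[2])/D[:,2:]))[0], cv2.minAreaRect(k))
px=np.array([[50,43],[360,65],[33,365],[330,388],[150,372],[213,378],[228,292]])*90/400+[240,55]
o,D=fray(c,px);print(o+D*((.066-o[2])/D[:,2:]))
E
```

```text
time: 3.85
position: [0.4415, 0.2251, 0.1725]
eef_rot: [-0.001, 1.0, 0.001, 0.002]
wrist_force: [0.4, 1.7, 0.3]
gripper_width: 1.002
time: 4.5
position: [0.4397, 0.3639, 0.1712]
eef_rot: [-0.0, 1.0, 0.001, 0.0]
wrist_force: [-0.4, 0.0, -0.3]
gripper_width: 1.002
n1 [0.5205 0.2243 0.3344] 210 72
crop origin 160 22
n2 [0.5193 0.3633 0.3329] 387 72
crop origin 337 22
501.0 13.507190704345703 0.131 [ 0.5403 -0.0254  0.131 ] ((283.5000305175781, 102.99999237060547), (24.748737335205078, 26.16295051574707), 45.0)
501.0 13.507190704345703 0.137 [ 0.5401 -0.0254  0.137 ] ((283.5000305175781, 102.99999237060547), (24.748737335205078, 26.16295051574707), 45.0)
652.0 16.72193145751953 0.131 [ 0.5397 -0.0251  0.131 ] ((282.5, 104.0), (26.0, 27.0), 90.0)
652.0 16.72193145751953 0.137 [ 0.5395 -0.0251  0.137 ] ((282.5, 104.0), (26.0, 27.0), 90.0)
[[ 0.5908  0.0124  0.066 ]
 [ 0.5851 -0.0707  0.066 ]
 [ 0.5021  0.0174  0.066 ]
 [ 0.496  -0.0636  0.066 ]
 [ 0.5    -0.0145  0.066 ]
 [ 0.4984 -0.0316  0.066 ]
 [ 0.5219 -0.0355  0.066 ]]
```

View pics/c4.png

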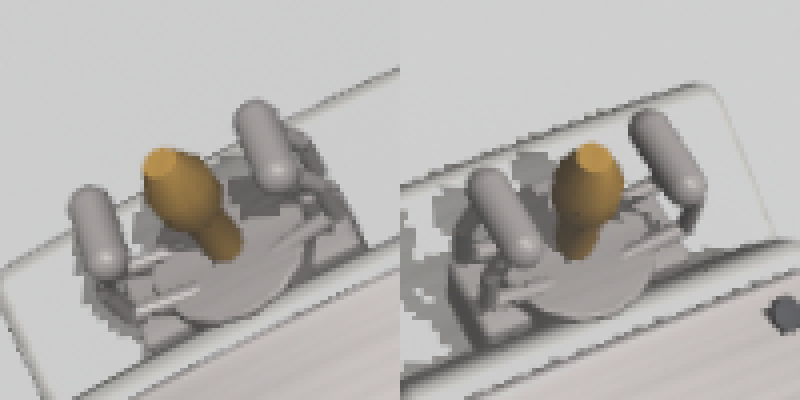

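The pictures show the nipple from both sides. Tip face centres are n1 (162,160) and n2 (593,157), and feet are (228,250) and (575,252), in crop pixels. The clip bars lie on either side. Now I triangulate.

Run:
```python
from h import *
np.set_printoptions(precision=4,suppress=True)
def tri(L):
    A=np.zeros((3,3));b=np.zeros(3)
    for c,uv in L:
        o,D=fray(c,[uv]);D=D[0];M=np.eye(3)-np.outer(D,D);A+=M;b+=M@o
    X=np.linalg.solve(A,b);return X,[np.round(fproj(c,X)[0]-uv,2) for c,uv in L]
C={n:load(n) for n in("n1","n2","w3")}
org={"n1":(160,22),"n2":(337,22)}
g=lambda n,x,y:(C[n],np.array([x/4+org[n][0]-.4,y/4+org[n][1]-.4]))
pairs={"tip":((162,160),(193,157)),"foot":((228,250),(175,252)),
"barL_up":((90,200),(88,182)),"barL_lo":((108,265),(124,250)),"barR_up":((255,113),(250,123)),"barR_lo":((280,178),(289,188))}
R={k:tri([g("n1",*a),g("n2",*b)]) for k,(a,b) in pairs.items()}
for k,v in R.items():print(k,*v)
t,f=R["tip"][0],R["foot"][0];print("len",np.linalg.norm(t-f),(t-f)/np.linalg.norm(t-f))
N=[]
for n in C:
    c=C[n];hsv=cv2.cvtColor(c["p"],cv2.COLOR_RGB2HSV);u,v=fproj(c,[[.557,.281,.08]])[0].astype(int)
    m=np.zeros((420,560),bool);s=np.s_[v-22:v+22,u-22:u+22];m[s]=(hsv[s][...,0]>8)&(hsv[s][...,0]<30)&(hsv[s][...,1]>90)
    P=np.argwhere(m)[:,::-1].astype(float);mu=P.mean(0);U=np.linalg.svd(P-mu)[2][0]
    o,D=fray(c,[mu-12*U,mu+12*U]);nn=np.cross(D[0],D[1]);nn/=np.linalg.norm(nn);N.append((nn,nn@o));print(n,m.sum(),mu,U, "tip/foot off-line mm",[(nn@(X-o))*1000 for X in(t,f)])
for i,j in((0,1),(0,2),(1,2)):
    d=np.cross(N[i][0],N[j][0]);d/=np.linalg.norm(d)*np.sign(d[2]);print(i,j,"axis",d,"lean",np.degrees(np.arccos(d[2])),"az",np.degrees(np.arctan2(d[1],d[0])))
d=np.cross(N[0][0],N[1][0]);A=np.array([N[0][0],N[1][0],d]);X=np.linalg.solve(A,[N[0][1],N[1][1],d@t]);print("axis pt by tip",X)
bl=R["barL_up"][0]-R["barL_lo"][0];br=R["barR_up"][0]-R["barR_lo"][0];mid=sum(R[k][0] for k in R if k[:3]=="bar")/4
yv=R["barL_up"][0]+R["barL_lo"][0]-R["barR_up"][0]-R["barR_lo"][0];print("bars",bl/np.linalg.norm(bl),br/np.linalg.norm(br),"mid",mid,"y",yv/np.linalg.norm(yv))
```

```text
tip [0.5646 0.2864 0.0912] [array([0.01, 0.22]), array([ 0.01, -0.22])]
foot [0.5495 0.2802 0.0591] [array([0.02, 0.51]), array([ 0.02, -0.5 ])]
barL_up [0.5598 0.3042 0.0796] [array([0.01, 0.11]), array([ 0.  , -0.12])]
barL_lo [0.5457 0.2986 0.0861] [array([-0.01, -0.1 ]), array([-0. ,  0.1])]
barR_up [0.5751 0.2706 0.08  ] [array([0.01, 0.18]), array([ 0.01, -0.17])]
barR_lo [0.5609 0.2647 0.0861] [array([-0.01, -0.32]), array([-0.01,  0.31])]
len 0.03600221639823189 [0.4201 0.1722 0.891 ]
n1 379 [207.0343  71.5673] [0.6289 0.7775] tip/foot off-line mm [np.float64(-0.5574203106735192), np.float64(0.6238910502100057)]
n2 242 [384.9959  69.3967] [-0.0944  0.9955] tip/foot off-line mm [np.float64(0.7470379657246936), np.float64(2.7427577338229705)]
w3 97 [289.7835  98.0206] [0.4127 0.9109] tip/foot off-line mm [np.float64(0.1879904072069504), np.float64(2.049997637040953)]
0 1 axis [0.4312 0.2241 0.874 ] lean 29.073521722707817 az 27.465952342690763
0 2 axis [0.4512 0.2412 0.8592] lean 30.769396837338267 az 28.126004136130803
1 2 axis [0.4176 0.2272 0.8798] lean 28.38312664205656 az 28.54871937147065
axis pt by tip [0.5633 0.286  0.092 ]
bars [ 0.8544  0.3418 -0.3915] [ 0.8566  0.3616 -0.3682] mid [0.5604 0.2845 0.083 ] y [-0.412   0.9112 -0.0053]
```

Results:
- **Pump:** axis at (0.540, -0.0255), stand yaw -3.9°.
- **Nipple:** tip (0.5642, 0.2863, 0.0915), axis about (0.374, 0.163, 0.913). Three independent cues agree on this. The lean is more ahead than left, despite "roughly left" in the text, and I go with the images.

```bash
python3 -c "
from h import *
R=(Rt.from_euler('z',-3.9,degrees=True)*Rt.from_matrix(np.diag([1,-1,-1.]))).as_matrix()
print(delta([.540,-.0255,.22],R))"
```

```text
(array([ 2.499,  9.725, -1.226]), array([-0.006, -0.004,  0.657]))
```

```bash
python3 -m jog '[[[0.3,1.2,-1.2],[0,0,0.3],-1],[[2.5,9.73,-1.2],[0,0,0.65],-1],[[2.5,9.73,-1.2],[0,0,0.65],-1],[[2.5,9.73,-1.2],[0,0,0.65],-1],[[2.5,9.73,-1.2],[0,0,0.65],-1],[[2.5,9.73,-1.2],[0,0,0.65],-1],[[2.5,9.73,-1.2],[0,0,0.65],-1],[[2.5,9.73,-1.2],[0,0,0.65],-1],[[2.5,9.73,-1.2],[0,0,0.65],-1],[[2.5,9.73,-1.2],[0,0,0.65],-1],[[2.5,9.73,-1.2],[0,0,0.65],-1],[[2.5,9.73,-1.2],[0,0,0.65],-1]]'
python3 -c "
from h import *
snap('wrist','g1');c=load('g1');print(-c['R'].T@c['t'],fproj(c,[[.54,-.0255,.137]]))
R=(Rt.from_euler('z',-3.9,degrees=True)*Rt.from_matrix(np.diag([1,-1,-1.]))).as_matrix()
hsv=cv2.cvtColor(c['p'],cv2.COLOR_RGB2HSV);u,v=fproj(c,[[.54,-.0255,.137]])[0].astype(int)
cv2.imwrite('pics/g1c.png',cv2.resize(cv2.imread('pics/g1.png')[v-75:v+75,u-100:u+100],(800,600)))
print(u-100,v-75,delta([.540,-.0255,.075],R))"
```

```text
time: 5.75
position: [0.5398, -0.0245, 0.2188]
eef_rot: [-0.0, 0.999, -0.033, 0.0]
wrist_force: [0.4, -0.0, 0.0]
gripper_width: 0.999
[ 0.6191922  -0.03036942  0.38047073] [[282.85565447 218.33573084]]
182 143 (array([0.005, 0.033, 3.594]), array([-0.002, -0.002,  0.026]))
```

View pics/g1c.png

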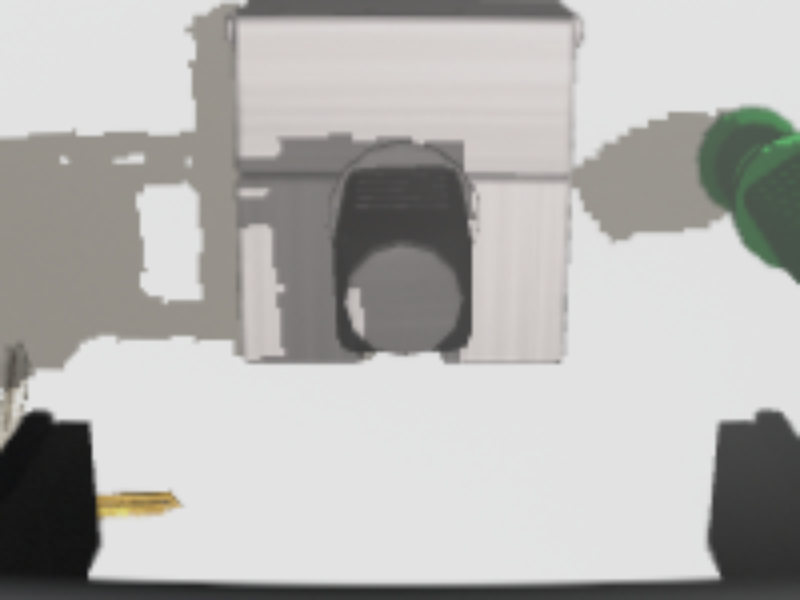

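The crop shows the cap centre at (404,298), against a predicted (403,301), centred between the fingers and aligned with the stand. I descend and close.

```bash
python3 -m jog '[[[0,0,1],[0,0,0],-1],[[0,0,2],[0,0,0],-1],[[0,0,3],[0,0,0],-1],[[0,0,3.6],[0,0,0],-1],[[0,0,3.6],[0,0,0],-1],[[0,0,3.6],[0,0,0],-1],[[0,0,3.6],[0,0,0],1],[[0,0,3.6],[0,0,0],1],[[0,0,3.6],[0,0,0],1],[[0,0,3.6],[0,0,0],1],[[0,0,3.6],[0,0,0],1],[[0,0,3.6],[0,0,0],1]]'
python3 -m jog '[[[0,0,0],[0,0,0],1],[[0,0,0],[0,0,0],1],[[0,0,0],[0,0,0],1]]'
```

```text
time: 7.0
position: [0.5402, -0.0251, 0.0747]
eef_rot: [-0.0, 0.999, -0.033, 0.0]
wrist_force: [-1.1, 0.7, -0.0]
gripper_width: 0.544
time: 7.3
position: [0.5402, -0.025, 0.0745]
eef_rot: [0.0, 0.999, -0.033, 0.0]
wrist_force: [0.4, -0.0, -0.8]
gripper_width: 0.32
```

Gripped: the opening is 27.8 mm. I lift 4 mm and draw the pump out along tool -x.

```bash
python3 -m jog '[[[0,0,-0.1],[0,0,0],1],[[0,0,-0.1],[0,0,0],1],[[-0.3,0,-0.1],[0,0,0],1],[[-0.6,0,-0.1],[0,0,0],1],[[-0.9,0,-0.1],[0,0,0],1],[[-1.2,0,-0.1],[0,0,0],1],[[-1.5,0,-0.1],[0,0,0],1],[[-1.8,0,-0.1],[0,0,0],1],[[-2,0,-0.1],[0,0,0],1],[[-2,0,-0.1],[0,0,0],1],[[-2,0,-0.1],[0,0,0],1]]'
```

```text
time: 8.4
position: [0.4608, -0.0195, 0.0788]
eef_rot: [-0.0, 0.999, -0.033, 0.001]
wrist_force: [1.0, -0.4, -1.9]
gripper_width: 0.317
```

```bash
cat >> h.py <<'E'
n=np.array([.374,.163,.913]);n/=np.linalg.norm(n)
TIP=np.array([.5642,.2863,.0915]);FOOT=TIP-.034*n
def goal(s,yaw=-3.9,off=.0627):
    R=Rt.from_euler('z',yaw,degrees=True)*Rt.from_matrix(np.diag([1,-1,-1.])); z=R.as_matrix()[:,2]
    ax=np.cross(z,-n); Q=Rt.from_rotvec(ax/np.linalg.norm(ax)*np.arccos(z@-n))*R
    return FOOT+n*(s+off),Q.as_matrix()
E
python3 -c "
from h import *
print(goal(.06));print(delta(*goal(.06)))"
python3 -m jog '[[[0,0,-1],[0,0,0],1],[[0,0,-2],[0,0,0],1],[[0,0,-3],[0,0,0],1],[[0,0,-3.5],[0,0,0],1],[[0,0,-3.5],[0,0,0],1]]'
python3 -c "
from h import *
print(delta(*goal(.06)))
snap('scene','s2');snap('wrist','w5')
c=load('s2');print(proj(c,[[.461,-.0195,.216],[.461,-.0195,.154]]))
a=cv2.imread('pics/s2.png');b=cv2.imread('pics/w5.png')
u,v=proj(c,[[.461,-.0195,.19]])[0].astype(int)
cv2.imwrite('pics/c5.png',np.hstack([cv2.resize(a[v-60:v+60,u-40:u+40],(400,600)),cv2.resize(b[180:420,200:360],(400,600))]))
"
```

```text
(array([0.59737357, 0.300758  , 0.17248253]), array([[ 0.92690315, -0.03124907, -0.37399738],
       [-0.09886375, -0.9816605 , -0.16299886],
       [-0.36204489,  0.18805894, -0.91299361]]))
(array([ 2.88 , -8.215, -2.337]), array([-1.848, -3.574,  0.018]))
time: 8.9
position: [0.463, -0.0192, 0.2221]
eef_rot: [-0.001, 0.999, -0.033, 0.004]
wrist_force: [0.3, 0.2, -2.1]
gripper_width: 0.315
(array([ 2.809, -8.203,  1.282]), array([-1.869, -3.643,  0.012]))
[[268.9945527  212.86685957]
 [269.42564022 244.50171595]]
```

View pics/c5.png

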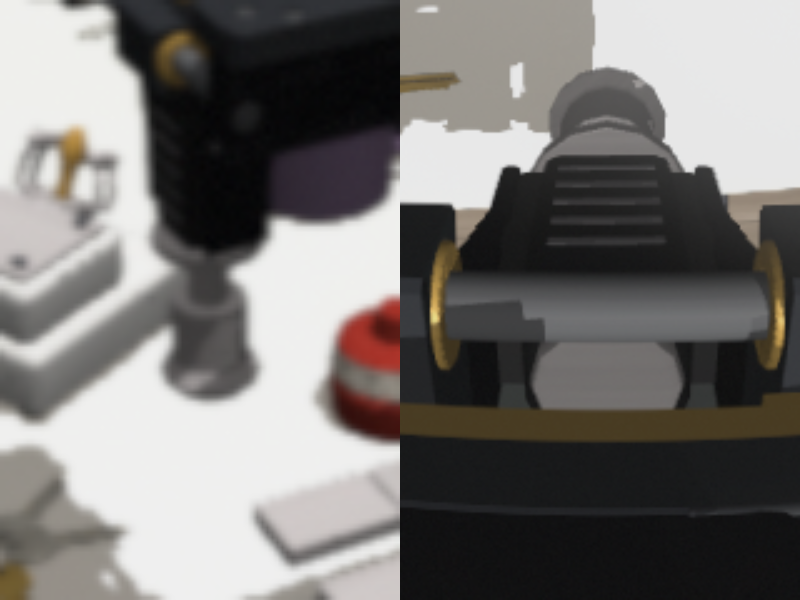

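The pump is free of the stand and hangs straight in the jaws, with its head at crop (210,345) on the left and (607,105) on the right. I go to the pre-press pose above the nipple.

```bash
python3 -m jog '[[[0.4,-1.2,0],[0,0,0],1],[[2.8,-8.2,0.5],[-1.87,-3.64,0],1],[[2.8,-8.2,0.5],[-1.87,-3.64,0],1],[[2.8,-8.2,0.5],[-1.87,-3.64,0],1],[[2.8,-8.2,0.5],[-1.87,-3.64,0],1],[[2.8,-8.2,0.5],[-1.87,-3.64,0],1],[[2.8,-8.2,0.5],[-1.87,-3.64,0],1],[[2.8,-8.2,0.5],[-1.87,-3.64,0],1],[[2.8,-8.2,0.5],[-1.87,-3.64,0],1],[[2.8,-8.2,1.28],[-1.87,-3.64,0],1],[[2.8,-8.2,1.28],[-1.87,-3.64,0],1],[[2.8,-8.2,1.28],[-1.87,-3.64,0],1]]'
python3 -m jog '[[[0,0,0],[0,0,0],1],[[0,0,0],[0,0,0],1],[[0,0,0],[0,0,0],1]]'
python3 -c "
from h import *
print(delta(*goal(.06)))
snap('scene','s3');snap('wrist','w6')
c=load('s3');w=load('w6')
P=[TIP,FOOT,FOOT+.06*n,FOOT+.119*n];print(proj(c,P),fproj(w,P))
a=cv2.imread('pics/s3.png');b=cv2.imread('pics/w6.png')
u,v=proj(c,[TIP])[0].astype(int);s,t=fproj(w,[TIP])[0].astype(int);t=min(t,360);print(u-40,v-60,s-40,t-60)
cv2.imwrite('pics/c6.png',np.hstack([cv2.resize(a[v-60:v+60,u-40:u+40],(400,600)),cv2.resize(b[t-60:t+60,s-40:s+40],(400,600))]))
"
```

```text
time: 10.2
position: [0.5935, 0.2986, 0.1671]
eef_rot: [0.092, 0.976, -0.033, -0.193]
wrist_force: [-0.2, -0.6, -1.0]
gripper_width: 0.314
time: 10.5
position: [0.5943, 0.3001, 0.1686]
eef_rot: [0.09, 0.977, -0.033, -0.191]
wrist_force: [0.4, 0.1, -1.2]
gripper_width: 0.317
(array([ 0.035, -0.   , -0.12 ]), array([0.013, 0.06 , 0.016]))
[[244.24761568 191.57968843]
 [241.13773142 204.9596437 ]
 [246.6483659  181.25070902]
 [252.1702691  157.49329183]] [[281.79544478 215.78380537]
 [281.78995414 203.98697839]
 [281.8012922  227.01868353]
 [281.82470834 263.85817011]]
204 131 241 155
```

View pics/c6.png

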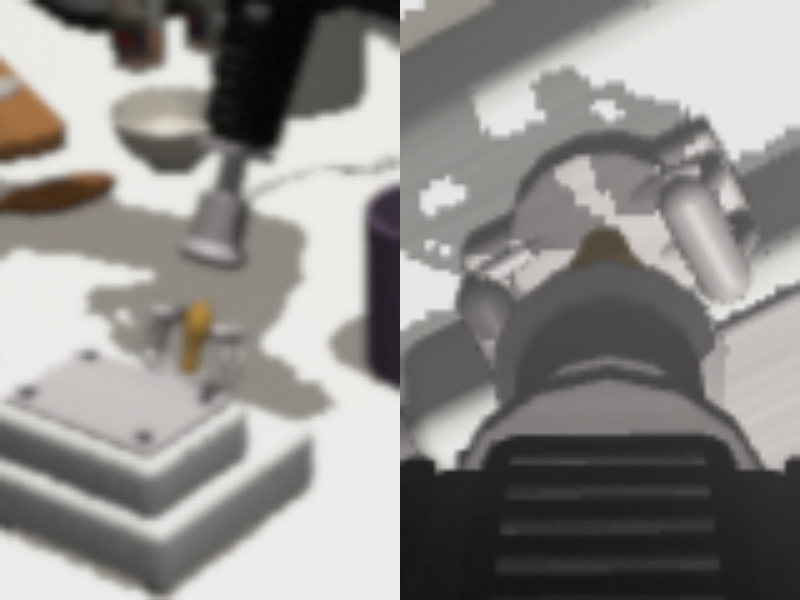

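Left crop: the mouth is at (212,252), predicted (213,251), and the nipple tip at (201,303), predicted (201,303). Right crop: the nipple at (608,240) lies on the pump's axis line. I apply a small correction and press on.

```bash
python3 -m jog '[[[0.03,0,0],[0,0.06,0],1],[[0.03,0,0.2],[0,0.06,0],1],[[0.03,0,0.4],[0,0.06,0],1],[[0.03,0,0.4],[0,0.06,0],1]]'
python3 -c "
from h import *
print(delta(*goal(.006)))"
python3 -m jog '[[[0,0,0.1],[0,0,0],1],[[0,0,0.2],[0,0,0],1],[[0,0,0.3],[0,0,0],1],[[0,0,0.4],[0,0,0],1],[[0,0,0.5],[0,0,0],1],[[0,0,0.6],[0,0,0],1],[[0,0,0.6],[0,0,0],1],[[0,0,0.6],[0,0,0],1]]'
python3 -c "
from h import *
from plant import *
o=get_obs();print(delta(*goal(.006)),o['wrist_force'],o['wrist_force']@n,o['torque'])"
```

```text
time: 11.0
position: [0.5876, 0.2969, 0.1506]
eef_rot: [0.092, 0.977, -0.032, -0.191]
wrist_force: [-0.0, -0.3, -1.6]
gripper_width: 0.32
(array([ 0.023, -0.003,  0.742]), array([0.045, 0.049, 0.016]))
time: 11.8
position: [0.5798, 0.2937, 0.1297]
eef_rot: [0.091, 0.977, -0.032, -0.189]
wrist_force: [1.1, 2.2, -1.5]
gripper_width: 0.318
(array([0.003, 0.015, 0.18 ]), array([0.02 , 0.019, 0.017])) [ 1.05073107  2.15677174 -1.52980178] -0.6521772490756518 [ 1.11286192 -1.35365723 -0.21185077]
```

```bash
python3 -m jog '[[[0,0,0.05],[0,0,0],1],[[0,0,0.1],[0,0,0],1],[[0,0,0.15],[0,0,0],1],[[0,0,0.2],[0,0,0],1],[[0,0,0.2],[0,0,0],1],[[0,0,0.2],[0,0,0],1],[[0,0,0.2],[0,0,0],1],[[0,0,0.2],[0,0,0],1]]'
python3 -c "
from h import *
from plant import *
o=get_obs();print(delta(*goal(.006)),o['wrist_force'],o['wrist_force']@n,o['torque'])
snap('scene','s4');snap('wrist','w7')
c=load('s4');w=load('w7')
a=cv2.imread('pics/s4.png');b=cv2.imread('pics/w7.png')
u,v=proj(c,[TIP])[0].astype(int);s,t=fproj(w,[TIP])[0].astype(int);print(u-40,v-60,s-40,t-60,proj(c,[FOOT+.006*n,FOOT+.058*n])-[u-40,v-60])
cv2.imwrite('pics/c7.png',np.hstack([cv2.resize(a[v-60:v+60,u-40:u+40],(400,600)),cv2.resize(b[t-60:t+60,s-40:s+40],(400,600))]))
"
```

```text
time: 12.6
position: [0.5779, 0.2927, 0.1251]
eef_rot: [0.09, 0.978, -0.032, -0.187]
wrist_force: [2.1, 2.9, 6.3]
gripper_width: 0.321
(array([0.001, 0.011, 0.053]), array([ 0.01 , -0.019,  0.023])) [2.14121551 2.91156376 6.26492025] 6.995222717390524 [ 1.09062361 -0.68052126 -0.32564417]
204 131 242 180 [[37.68412095 71.60885925]
 [42.46299093 51.04826565]]
```

View pics/c7.png

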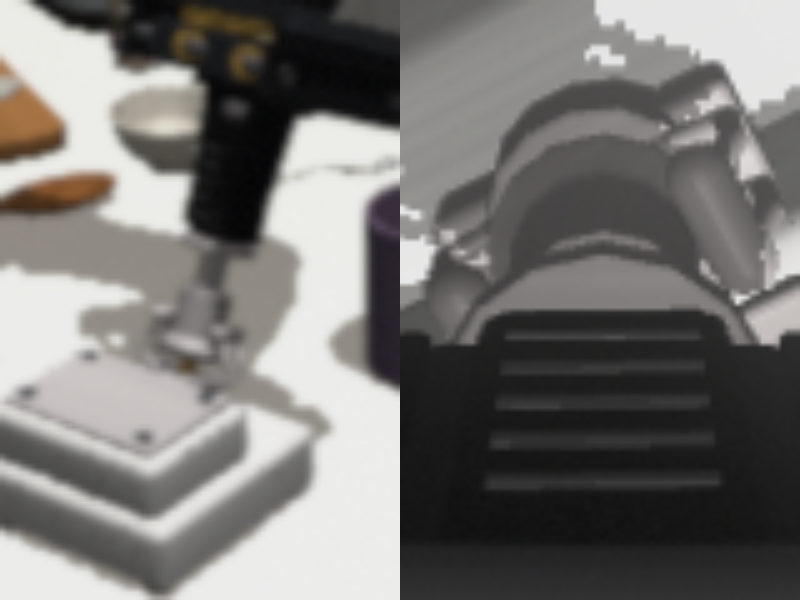

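The head now sits between the clips, mouth near crop (185,345), with a little brass still visible below it at (188,368). The axial push is about 9 N. I push further in.

```bash
python3 -m jog '[[[0,0,0.05],[0,0,0],1],[[0,0,0.1],[0,0,0],1],[[0,0,0.13],[0,0,0],1],[[0,0,0.13],[0,0,0],1],[[0,0,0.13],[0,0,0],1],[[0,0,0.13],[0,0,0],1],[[0,0,0.13],[0,0,0],1]]'
cat > m.py <<'E'
from h import *
from plant import *
o=get_obs();print(o["time"],delta(*goal(.006)),o['wrist_force'],o['wrist_force']@n,o['torque'])
E
python3 m.py
```

```text
time: 13.4
position: [0.5768, 0.2923, 0.1224]
eef_rot: [0.09, 0.978, -0.032, -0.186]
wrist_force: [3.2, 4.8, 13.1]
gripper_width: 0.316
13.4 (array([ 0.002,  0.011, -0.019]), array([ 0.001, -0.047,  0.03 ])) [ 3.17828801  4.84118017 13.05959409] 13.901104182973754 [ 1.07228002 -0.10695011 -0.39429755]
```

Run:
```python
from h import *
snap('scene','s8');snap('wrist','w8');snap('top','t8')
w=load('w8');c=load('s8');a=[cv2.imread(f'pics/{k}.png') for k in('s8','w8','t8')]
g6=cv2.cvtColor(cv2.imread('pics/w6.png'),6);g8=cv2.cvtColor(a[1],6)
# slip: bright->dark edge collar/grip along column 282
T=g6[230:262,255:310]
for nm,k in(("w7",cv2.cvtColor(cv2.imread('pics/w7.png'),6)),("w8",g8)):
    r=cv2.matchTemplate(k[220:272,245:320],T,cv2.TM_CCOEFF_NORMED);print(nm,"shift",np.array(cv2.minMaxLoc(r)[3])-[10,10],r.max())
u,v=proj(c,[TIP])[0].astype(int);s,t=fproj(w,[TIP])[0].astype(int);print(u-20,v-25,s-40,t-50)
tt=load('t8');x,y=proj(tt,[TIP])[0].astype(int)
cv2.imwrite('pics/c8.png',np.hstack([cv2.resize(a[0][v-25:v+35,u-25:u+25],(400,480),interpolation=3),cv2.resize(a[1][t-50:t+46,s-40:s+40],(400,480),interpolation=3)]))
# bystander displacement check
for n0 in("top",):
    d=cv2.absdiff(cv2.imread('pics/top0.png'),a[2]).max(2)
    for nm,(p,q) in {"tin":(153,283),"timer":(301,208),"green":(417,249)}.items(): print(nm,d[q-18:q+18,p-18:p+18].mean())
```

```text
w7 shift [0 0] 0.90474063
w8 shift [0 0] 0.89413923
224 166 242 192
tin 30.15277777777778
timer 16.179012345679013
green 17.692901234567902
```

View pics/c8.png

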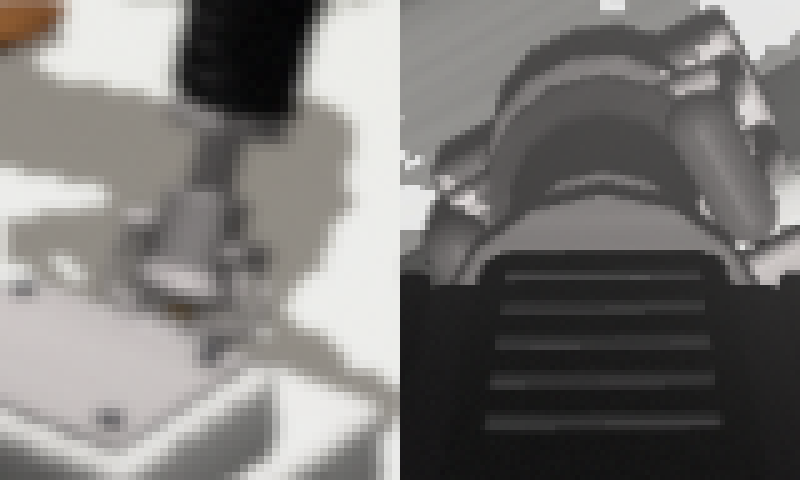

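Pump and gripper show no relative slip (shift [0 0]). In the last picture the clip bars (right one at crop (700,170)) lie against the 26 mm body above the rim. I add a little more push and check whether the force and position settle.

```bash
python3 m.py; python3 -m jog '[[[0,0,0.05],[0,0,0],1],[[0,0,0.05],[0,0,0],1],[[0,0,0.05],[0,0,0],1],[[0,0,0.05],[0,0,0],1],[[0,0,0.05],[0,0,0],1]]'; python3 m.py
python3 - <<'E'
from h import *
for k in("scene0","s8"):
    c=load(k);W=cloud(c);h=cv2.cvtColor(c["p"],cv2.COLOR_RGB2HSV)
    for nm,(x0,x1,y0,y1) in {"tin":(165,210,172,212),"timer":(292,325,222,255),"mug":(270,325,165,210)}.items():
        q=h[y0:y1,x0:x1]; m=(q[...,1]>150)&((q[...,0]<8)|(q[...,0]>172)) if nm!="mug" else (q[...,2]<90)&(q[...,1]>40)
        print(k,nm,m.sum(),np.argwhere(m).mean(0).round(2))
E
```

```text
13.55 (array([ 0.002,  0.01 , -0.018]), array([ 0.001, -0.047,  0.029])) [ 3.29837717  5.15040377 12.65250924] 13.62475444242144 [ 1.07065766 -0.15376119 -0.44920746]
time: 14.05
position: [0.5768, 0.2922, 0.1223]
eef_rot: [0.089, 0.978, -0.031, -0.185]
wrist_force: [4.0, 5.8, 17.0]
gripper_width: 0.318
14.05 (array([ 0.002,  0.009, -0.023]), array([-0.005, -0.069,  0.034])) [ 4.03466806  5.80257098 17.04178179] 18.013805604480172 [ 1.01486615  0.29209278 -0.47203364]
scene0 tin 191 [27.59 20.98]
scene0 timer 207 [12.19 14.84]
scene0 mug 1288 [22.13 25.97]
s8 tin 187 [27.61 21.13]
s8 timer 339 [17.15 15.63]
s8 mug 1260 [22.25 25.52]
```

The nipple is at its stop: 2 mm more command gave 0.2 mm of motion and +4 N. Tin and mug are unmoved. The timer's mask changed because the pump no longer hides it. I hand in while holding.

```bash
python3 -c "
from plant import *
print(job_done(),get_obs()['time'])"
```

```text
the job is handed in; nothing more can be done
the job is handed in; nothing more can be done
```

I drew the black-gripped pump out through the slot's open front and pressed it along the nipple's measured axis. I handed the job in after about 14 s, still gripping and pressing; no verdict was reported.

**Last checks:**
- **Nipple travel:** an axial push of about 18 N, and 2 mm more command moved the tool only 0.2 mm. The nipple is therefore at or very near its stop. This is inferred from force and position, since no joint reading was available.
- **Clips:** they look snapped in behind the rim, and the estimated mouth distance of about 5 mm from the foot is well past the 13 mm snap point. I could not read the clip angles directly.
- **Grip:** there was no slip of the pump in the jaws, and the tilt error was about 0.4°.
- **Bystanders:** tin and mug are unchanged in the scene view. The timer's colour patch changed, which I put down to the pump no longer hiding part of it; I did not confirm that it stayed put. The arm passed well above it and the green look-alike was left alone.

**Disagreement with the text:** the nipple leans mostly ahead of the robot, about 23° to the left of straight ahead, not "roughly to the left". I followed the images, and the fit bore that out.

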